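Turn the carousel to the inspection pad and swing the magnifier over

ROBOT

A 6-joint arm with a two-finger parallel gripper is mounted at the origin on the work surface. World frame = base frame: x ahead of the robot, y to its left, z up, the work surface at z = 0. Lengths are in m, angles in degrees, forces in N, time in s.
With the tool pointing down it reaches from about 0.4 to 0.825 m from the base axis. Payload 7 kg.
Tool frame: the origin (TCP) lies at the centre of the arm's flange, where the gripper is bolted on; the fingertips stand 178 mm ahead of it and the grasp point (between the pads) lies 159 mm ahead of it; x points along the fingers, y is the direction in which the jaws open and shut, and the axes are right-handed (so a half turn about x gives the same grasp; the last joint's range is limited). The gripper opens to 88 mm and grips with 3 to 60 N. Pads are 19 mm wide; open, the fingers measure 130 mm over their backs; the gripper's body (78 mm by 193 mm) begins 47 mm behind the grasp point.
Start: joints at [-50.415, 20.546, 0.682, 0, -70.136, -16.507], TCP at [0.265, -0.621, 0.405] pointing down, gripper open.
Joint ranges: [-176.03, 176.03], [-82.01, 121.73], [-58.28, 71.71], [-173.87, 95.51], [-174.79, -0.11], [-173.66, 173.66]. Speed limits (degrees/s): [136.94, 136.94, 172.46, 180, 180, 180].

INTERFACE

Orientations are given as [roll, pitch, yaw] about the fixed x, y, z axes, in that order (R = Rz(yaw) Ry(pitch) Rx(roll)).
In Python, from plant import ctrl gives the robot as it stands. The module is installed in compiled form; this text tells all that it offers.
- The arm moves only by the shell command python3 -m inch 'ROWS'. ROWS is JSON, one flat list of numbers, 7 for each row, row after row: the shift along the tool's x, y, z in m, then the turn, a rotation vector about the tool's x, y, z in degrees, then the finger opening in m, from 0 to 0.0876. In form: [dx, dy, dz, rx, ry, rz, hand, dx, dy, dz, rx, ry, rz, hand, ...]. A call has 1 to 20 rows; each row shifts and turns the pose as measured when the row begins, along the tool's axes as they then stand; what a row does not reach is not made up. A row lasts 1/8 s, in which the tool goes at most 62.5 mm and 10.7 degrees, less where a joint would pass 70% of its speed; a pose out of reach is approached as far as the arm can. A call with a gripper value outside its range is refused whole. The fingers move at their own pace and stop on an object; the grip force is fixed at half the most. Time passes only in rows, so rows that do not move let the fingers close. It gives the time, the measured TCP pose, the force and the opening at its end, in the units of the state.
- ctrl.get_obs(): the state, without advancing time (a new reading comes with each control period).
- ctrl.snapshot(name): name is "scene" or "top"; returns a dict with "color" (420x560x3 uint8, red, green, blue), "depth" (420x560 float32, m along the optical axis (not along the pixel's ray), 0 where there is no reading), "K" (3x3 intrinsics, pixels), "k1" (the pictures are not rectified: a ray, as slopes to the right and down, at radius r is drawn at 1 + k1 r^2 times it, then the intrinsics apply), "position" and "attitude" of the camera in the world. Camera axes: x right, y up, looking along -z (the intrinsics and any distortion apply to the point x, -y, -z); pixel columns grow to the right and rows downward; lengths in m; the calibration is good to about 2 mm. A picture is of the moment at which its call begins.
- ctrl.close_job(): hands the job in, once; it reports no verdict.
The state is a dict: "clock": time; "joint_pos": joint angles; "qvel": joint speeds; "tau": joint torques, N m; "tool_pos": TCP position; "orientation": TCP orientation; "force": force on the tool from outside, world axes, zero at the start; "moment": the same for the moment, N m; "opening": finger opening in m.
Only numpy, scipy, OpenCV 4.12 (cv2) and the standard library are available. Lean on these libraries where they do the work, as an engineer would, in place of code of your own. Each camera call takes 0.05 s, during which the arm holds its last target.

TASK

Get the green circuit board ready for inspection, without picking anything up: with a fingertip, push one of the carousel's arms round until the tray with the green board is centred over the round white pad, and push the magnifier's arm round until its lens is centred over the green board. Keep your fingers off the circuit boards themselves so that all three stay lying in their trays, leave the other things on the bench where they are, and finish clear of everything.

Things in the scene. Friction and masses are not known exactly. Their poses are not given: they have to be found in the camera images.
- fixture: The inspection fixture: a flat dark steel plate 280 x 460 mm, 12 mm thick, screwed to the bench, carrying a three-armed carousel and a magnifier on a post. Origin under the carousel's axis, at bench height; z up; the pad lies 120 mm and the magnifier's post 270 mm from the axis along its -y. The plate reaches 140 mm to either side in x, 150 mm in +y and 310 mm in -y. It cannot move.
- axis (a point): Point on the carousel's vertical turning axis, at the top of its black hub (54 mm diameter), 88 mm above the bench. Each of the three arms ends in a round grey tray of 60 mm diameter, centred 120 mm from the axis, floor 76 mm above the bench, with six pins up to 83 mm. Free space under arms and trays down to the plate (12 mm above the bench).
- carousel (a joint): Turn of the carousel, rad, counter-clockwise from above positive, no end stops; 0 is wherever it starts. Three straight steel arms 120 degrees apart, each 14 mm wide, 16 mm high (60 to 76 mm above the bench), run bare from 27 mm (hub) to 90 mm (tray) from the axis. Friction about 0.08 N m; it stays where it is left.
- pad (a point): Centre of the round white inspection pad, 88 mm diameter, flat on the plate, 14 mm above the bench. The trays pass above it.
- magnifier (a joint): Swing of the magnifier about its post, rad, counter-clockwise from above positive. At 0 the lens is exactly over the pad; it starts swung out on the positive side, towards the robot. End stops at -0.6 and 2.3. About 0.08 N m of friction; it stays where it is left.
- post (a point): Point on the vertical axis of the magnifier's steel post (14 mm diameter), at the height of the middle of the arm, 150 mm above the bench. From here a straight white bar, 12 mm wide and 18 mm high (141 to 159 mm above the bench), runs level to the lens rim; it is bare from 14 mm to 104 mm from the post axis.
- lens (a point): Centre of the clear round magnifier lens in its black rim (92 mm outer diameter), 150 mm from the post axis, 150 mm above the bench; rim 145 to 155 mm above the bench.
- green_board: The green circuit board: a green disc 44 mm diameter, 5 mm thick, with small parts on top up to 7 mm, lying loose between the pins of one of the carousel's three trays (which one varies). Origin at the centre of its underside, 76 mm above the bench. Its tray's arm runs straight from the carousel's axis to it.
- blue_board: The blue circuit board: a blue disc 44 mm diameter, 5 mm thick, with small parts on top up to 7 mm, lying loose between the pins of one of the carousel's three trays (which one varies). Origin at the centre of its underside, 76 mm above the bench. Its tray's arm runs straight from the carousel's axis to it.
- red_board: The red circuit board: a red disc 44 mm diameter, 5 mm thick, with small parts on top up to 7 mm, lying loose between the pins of one of the carousel's three trays (which one varies). Origin at the centre of its underside, 76 mm above the bench. Its tray's arm runs straight from the carousel's axis to it.
- weight_a: Steel weight standing on the plate, 32 mm diameter, 44 mm high; bystander, to be left alone. Origin at the centre of its underside.
- weight_b: Brass weight standing on the plate, 32 mm diameter, 44 mm high; bystander, to be left alone. Origin at the centre of its underside.
- spool: Yellow spool standing on the bench, 60 mm diameter, 42 mm high; bystander, to be left alone. Origin at the centre of its underside.
- flux: Amber bottle, 40 mm diameter, 90 mm high; bystander, to be left alone. Origin at the centre of its underside.
- driver: Orange-handled screwdriver, 160 mm long, lying on the bench along its x; bystander, to be left alone. Origin underneath it.
- partsbox: White divided box, 90 x 120 x 30 mm; bystander, to be left alone. Origin at the centre of its underside.
- tipcup: Grey cup, 56 mm diameter, 55 mm high; bystander, to be left alone. Origin at the centre of its underside.
There are look-alikes about, which are no part of the job. What is shaped like the green_board but brown is not meant. Several things have the shape of the blue_board; the one meant has the colours described above.

How it is judged (in metres and radians):
At the end, for the whole second after the job is handed in: Seen from above, the green board's centre is within 15 mm of the pad's centre, the lens centre within 15 mm of the pad's centre and within 18 mm of the green board's; all three boards lie flat in their trays (undersides within 4 mm of 76 mm above the bench); carousel and magnifier are at rest (horizontal distance between each of green_board, lens and pad below 0.015 m and horizontal distance between lens and green_board below 0.018 m and height (world z) of green_board between 0.072 and 0.08 m and height (world z) of blue_board between 0.072 and 0.08 m and height (world z) of red_board between 0.072 and 0.08 m and velocity of joint carousel between -0.05 and 0.05 rad/s and velocity of joint magnifier between -0.05 and 0.05 rad/s); the robot touches nothing.
It fails at once if a circuit board is lifted, tipped out or knocked out of its tray (height (world z) of any of green_board, blue_board, red_board above 0.086 m or height (world z) of any of green_board, blue_board, red_board below 0.068 m).
It fails at once if a circuit board itself is pressed by the fingers or the arm (over 1.5 N) (contact force between any of green_board, blue_board, red_board and the fingers above 1.5 N or contact force between any of green_board, blue_board, red_board and the arm above 1.5 N).
It fails at once if a bystander is moved more than 20 mm or lifted (distance of any of weight_a, weight_b, spool, flux, driver, partsbox, tipcup from where it was at the start of the episode above 0.02 m).
It also fails if it takes over 56 s, if anything falls off the work surface, if the arm or the gripper's body presses on something with over 40 N, if the wrist force passes 120 N, or if a joint passes its speed limit or range.

## Working session

There is one attempt and no reset: what is moved stays moved. The work goes in short steps, Python scripts to look and compute and a shell command to move; the robot and the scene stay as the last step left them, time stands still between calls to the robot, and variables do not carry over. Pictures are saved under pics/ and viewed, and the job is handed in when it is done.

```bash
mkdir -p pics; ls
python3 - <<'E'
from plant import ctrl
import cv2,numpy as np
o=ctrl.get_obs()
for k,v in o.items(): print(k,np.round(v,4))
for n in("scene","top"):
    s=ctrl.snapshot(n)
    cv2.imwrite(f"pics/{n}0.png",s["color"][:,:,::-1]); np.savez(f"{n}0.npz",**s)
    print(n,s["K"],s["k1"],s["position"],s["attitude"])
E
```

```text
pics
clock 0.0
joint_pos [-5.04135e+01  2.05915e+01  6.34500e-01 -2.06000e-02 -7.01352e+01
 -1.65077e+01]
qvel [ 0.0662 -0.0549  0.0188  0.0743  0.0281  0.0369]
tau [ 5.00000e-04 -5.82719e+01  2.93053e+01  6.99710e+00  6.90000e-03
 -2.00000e-04]
tool_pos [ 0.2645 -0.6208  0.4037]
orientation [ 94.6226  89.9058 117.6943]
force [ 0.1278  0.5588 -0.4584]
moment [ 0.0438  0.0114 -0.0024]
opening 0.0878
scene [[494.43152154   0.         282.01965485]
 [  0.         494.43152154 217.74149323]
 [  0.           0.           1.        ]] -0.02931786563847348 [1.21348332 0.3942249  1.34016219] [ 3.32703476e+01 -9.90323888e-02  1.20438995e+02]
top [[389.66658545   0.         280.35102339]
 [  0.         389.66658545 212.34578024]
 [  0.           0.           1.        ]] -0.021130855228099432 [ 0.38659701 -0.03711911  1.14208353] [  6.6342808    1.98021236 -91.53947328]
```

View pics/scene0.png

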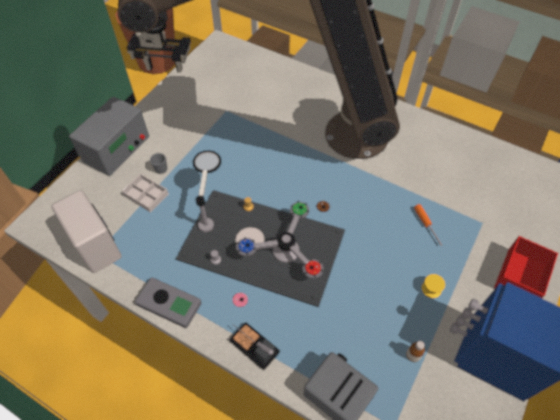

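View pics/top0.png

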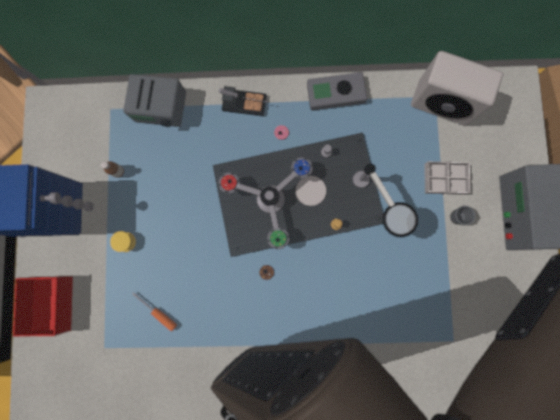

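The top view (image up is about +x, right is about -y) shows the hub at about (269,198), the trays at (277,239) green, (302,167) blue and (229,182) red, and the pad at (311,191). The post is at about (365,178) and the lens at (400,220). A brown disc at (266,272) and a pink one at (281,132) lie off the carousel and are look-alikes.

```bash
cat > h.py <<'E'
import numpy as np,cv2
from scipy.spatial.transform import Rotation as R
def load(n): return dict(np.load(n+".npz"))
def ray(s,u,v):
    K=s["K"]; k=float(s["k1"])
    d=np.array([(u-K[0,2])/K[0,0],(v-K[1,2])/K[1,1]]); m=d.copy()
    for _ in range(20): m=d/(1+k*(m@m))
    return R.from_euler('xyz',s["attitude"],degrees=True).apply([m[0],-m[1],-1])
def onz(s,u,v,z):
    r=ray(s,u,v); p=np.array(s["position"]); return p+r*(z-p[2])/r[2]
def proj(s,P):
    q=R.from_euler('xyz',s["attitude"],degrees=True).inv().apply(np.array(P)-s["position"])
    m=np.array([q[0],-q[1]])/-q[2]; m=m*(1+float(s["k1"])*(m@m)); return s["K"][:2,:2]@m+s["K"][:2,2]
def blob(s,lo,hi,box,big=True):
    hsv=cv2.cvtColor(s["color"],cv2.COLOR_RGB2HSV); m=cv2.inRange(hsv,np.array(lo),np.array(hi))
    z=np.zeros_like(m); x0,y0,x1,y1=box; z[y0:y1,x0:x1]=m[y0:y1,x0:x1]
    n,l,st,c=cv2.connectedComponentsWithStats(z)
    o=[(st[i,4],c[i].round(1).tolist(),st[i,:4].tolist()) for i in range(1,n) if st[i,4]>=15]
    return sorted(o,reverse=True)
E
python3 - <<'E'
from h import *
s=load("top0"); t=load("scene0")
c=s["color"][100:290,190:470,::-1]; cv2.imwrite("pics/crop_top.png",cv2.resize(c,None,fx=2.8,fy=2.8,interpolation=cv2.INTER_CUBIC))
c=t["color"][130:320,160:440,::-1]; cv2.imwrite("pics/crop_scene.png",cv2.resize(c,None,fx=2.8,fy=2.8,interpolation=cv2.INTER_CUBIC))
for nm,s,box in(("top",s,(200,140,350,260)),("scene",t,(180,190,350,300))):
  for col,lo,hi in(("green",(45,110,40),(80,255,255)),("blue",(112,110,40),(130,255,255)),("red",(172,150,90),(180,255,255)),("white",(0,0,150),(180,60,255))):
    for b in blob(s,lo,hi,box)[:3]:
        print(nm,col,b,onz(s,*b[1],0.014 if col=="white" else 0.082).round(4))
E
```

```text
top green (np.int32(57), [277.8, 237.4], [272, 233, 13, 10]) [0.4425 0.005  0.082 ]
top blue (np.int32(36), [301.2, 170.8], [295, 167, 14, 8]) [ 0.625  -0.0647  0.082 ]
top blue (np.int32(18), [299.4, 162.5], [295, 160, 9, 7]) [ 0.6486 -0.0605  0.082 ]
top white (np.int32(505), [311.4, 192.5], [297, 181, 28, 24]) [ 0.5745 -0.0941  0.014 ]
scene green (np.int32(98), [299.3, 208.2], [293, 203, 13, 12]) [0.4433 0.0059 0.082 ]
scene white (np.int32(306), [251.1, 235.2], [236, 228, 29, 17]) [ 0.5678 -0.095   0.014 ]
scene white (np.int32(46), [241.0, 294.1], [231, 291, 19, 9]) [ 0.7523 -0.0128  0.014 ]
scene white (np.int32(44), [201.2, 192.1], [197, 190, 9, 6]) [ 0.5106 -0.3276  0.014 ]
```

```bash
sleep 1; ls pics
```

```text
crop_scene.png
crop_top.png
scene0.png
top0.png
```

View pics/crop_top.png

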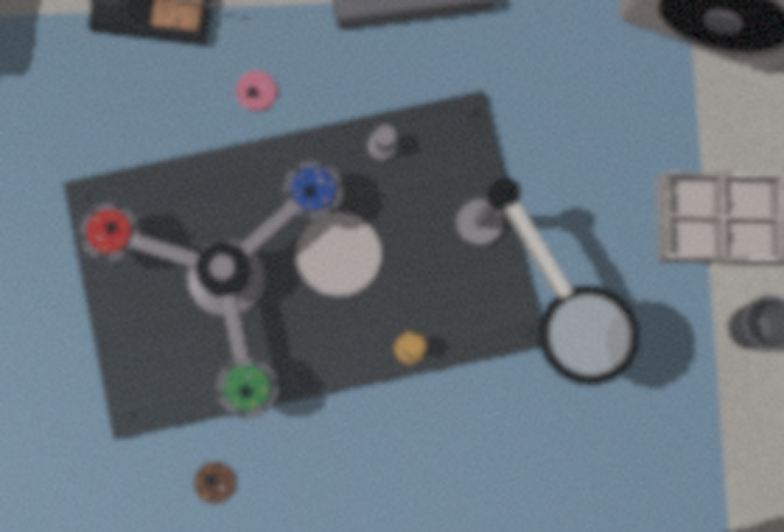

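View pics/crop_scene.png

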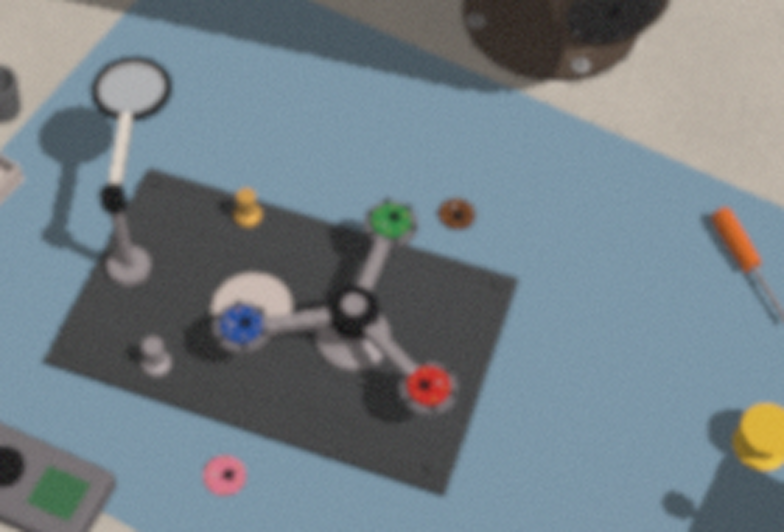

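The enlarged crops confirm that the bright green disc at top pixel (278,237) sits in a carousel tray. The brown one at (266,272) lies on the mat and isn't meant. The saturated blue disc on the carousel is the blue board, and the pink disc at (281,132) is a loose look-alike.

Run:
```python
from h import *
s=load("top0");t=load("scene0")
f=lambda x,y,ox,oy:(ox+(x+.5)/2.8-.5,oy+(y+.5)/2.8-.5)
T=dict(hub=(222,268,.088),green=(246,387,.082),blue=(312,188,.082),red=(107,230,.082),lens=(589,335,.15),posttop=(504,192,.16),c1=(66,183,.012),c2=(485,92,.012),c3=(545,346,.012),c4=(115,438,.012),wa=(384,138,.044),wb=(409,347,.044),pad=(339,257,.014),postbase=(480,221,.02),brown=(214,482,.005))
S=dict(hub=(354,306,.088),green=(391,219,.082),blue=(240,325,.082),red=(428,385,.082),lens=(132,88,.15),posttop=(113,198,.16),c1=(443,494,.012),c2=(44,361,.012),c3=(150,169,.012),c4=(517,279,.012),pad=(253,307,.014),wb=(246,196,.044),wa=(153,345,.044))
for k in T:
    a=onz(s,*f(T[k][0],T[k][1],190,100),T[k][2]); 
    b=onz(t,*f(S[k][0],S[k][1],160,130),S[k][2])[:2].round(4) if k in S else ''
    print(k,a[:2].round(4),b)
hsv=s["color"]
```

```text
hub [0.5579 0.026 ] [0.5624 0.0281]
green [0.4412 0.0057] [0.4422 0.0054]
blue [ 0.6362 -0.0648] [ 0.64   -0.0649]
red [0.6008 0.1398] [0.6021 0.1386]
lens [ 0.4757 -0.3092] [ 0.4761 -0.3084]
posttop [ 0.6081 -0.2376] [ 0.6142 -0.2336]
c1 [0.6674 0.1949] [0.6709 0.1978]
c2 [ 0.7505 -0.2537] [ 0.7547 -0.25  ]
c3 [ 0.4781 -0.3012] [ 0.4821 -0.299 ]
c4 [0.3959 0.1456] [0.3986 0.1469]
wa [ 0.6952 -0.1416] [ 0.6907 -0.1457]
wb [ 0.4786 -0.1578] [ 0.4755 -0.1653]
pad [ 0.5776 -0.0923] [ 0.5821 -0.0898]
postbase [ 0.6098 -0.2397] 
brown [0.348  0.0445]
```

```bash
cat >> h.py <<'E'
def axes(o): return R.from_euler('xyz',o["orientation"],degrees=True)
def need(o,xy,ztip,yaw):
    """delta in tool axes to get fingertip at xy,ztip, jaw axis yaw (mod 180) deg."""
    A=axes(o).as_matrix(); tip=np.array(o["tool_pos"])+A[:,0]*0.178
    d=A.T@(np.array([xy[0],xy[1],ztip])-tip)
    cur=np.degrees(np.arctan2(A[1,1],A[0,1])); dy=(yaw-cur+90)%180-90
    print("t",round(float(o["clock"]),2),"tip",tip.round(4),"jaw yaw",round(cur,1),"down",A[:,0].round(3),"shift tool",d.round(4),"rx",round(-dy,1),"J6",np.round(o["joint_pos"],1)[5],"F",np.round(o["force"],1),"open",round(float(o["opening"]),3))
HUB=np.array([.560,.0267]);YAW=np.radians(10.55)
DN=np.array([np.sin(YAW),-np.cos(YAW)]);PAD=HUB+.12*DN;POST=HUB+.27*DN
def arm(a,r): return HUB+r*np.array([np.cos(np.radians(a)),np.sin(np.radians(a))])
E
python3 - <<'E'
from h import *
from plant import ctrl
o=ctrl.get_obs(); print(axes(o).as_matrix().round(3),PAD,POST)
for n,a in(("green",-169.9),("blue",-49.6),("red",70.1)): print(n,arm(a,.058)); need(o,arm(a,.06),.2,a+90)
E
```

```text
[[-0.001 -0.392  0.92 ]
 [ 0.001  0.92   0.392]
 [-1.     0.001 -0.   ]] [ 0.58197122 -0.09127146] [ 0.60943525 -0.23873579]
green [0.50289882 0.01652873]
t 0.1 tip [ 0.2644 -0.6206  0.2258] jaw yaw 113.1 down [-0.001  0.001 -1.   ] shift tool [0.0265 0.4931 0.4672] rx 13.0 J6 -16.5 F [-0.1 -1.  -0.5] open 0.087
blue [ 0.59759095 -0.01746922]
t 0.1 tip [ 0.2644 -0.6206  0.2258] jaw yaw 113.1 down [-0.001  0.001 -1.   ] shift tool [0.0264 0.4224 0.5435] rx 72.7 J6 -16.5 F [-0.1 -1.  -0.5] open 0.087
red [0.57974201 0.08123671]
t 0.1 tip [ 0.2644 -0.6206  0.2258] jaw yaw 113.1 down [-0.001  0.001 -1.   ] shift tool [0.0265 0.5235 0.5665] rx -47.0 J6 -16.5 F [-0.1 -1.  -0.5] open 0.087
```

```bash
python3 -m inch '[0,0.031,0.029,0,0,0,0.034, 0,0.031,0.029,0,0,0,0.034, 0,0.031,0.029,0,0,0,0.034, 0,0.031,0.029,0,0,0,0.034, 0,0.031,0.029,0,0,0,0.034, 0,0.031,0.029,0,0,0,0.034, 0,0.031,0.029,0,0,0,0.034, 0,0.031,0.029,0,0,0,0.034, 0,0.031,0.029,0,0,0,0.034, 0,0.031,0.029,0,0,0,0.034, 0,0.031,0.029,0,0,0,0.034, 0,0.031,0.029,0,0,0,0.034]'
python3 - <<'E'
from h import *
from plant import ctrl
o=ctrl.get_obs()
need(o,arm(-169.9,.06),.2,-79.9)
E
```

```text
clock: 1.6
tool_pos: [0.4419, -0.1294, 0.4004]
orientation: [108.4, 89.5, 131.2]
force: [0.7, -1.0, -0.7]
opening: 0.0341
t 1.6 tip [ 0.4409 -0.1282  0.2224] jaw yaw 112.8 down [-0.006  0.007 -1.   ] shift tool [0.023  0.1097 0.1113] rx 12.7 J6 -75.1 F [ 0.7 -1.  -0.7] open 0.034
```

```bash
python3 -m inch '[0,0.03,0.03,0,0,0,0.034, 0,0.03,0.03,0,0,0,0.034, 0.01,0.03,0.03,0,0,0,0.034, 0.01,0.02,0.02,0,0,0,0.034, 0,0,0,6,0,0,0.034, 0,0,0,6,0,0,0.034, 0,0,0,0,0,0,0.034]'
python3 - <<'E'
from h import *
from plant import ctrl
o=ctrl.get_obs()
need(o,arm(-169.9,.06),.12,-79.9)
s=ctrl.snapshot("top"); cv2.imwrite("pics/top1.png",s["color"][:,:,::-1])
A=axes(o).as_matrix(); print(A.round(3))
E
```

```text
clock: 2.48
tool_pos: [0.5017, 0.0233, 0.3788]
orientation: [132.7, 89.4, 143.5]
force: [-0.4, 0.1, -0.0]
opening: 0.0338
t 2.48 tip [0.5002 0.0244 0.2009] jaw yaw 100.8 down [-0.009  0.006 -1.   ] shift tool [ 0.0808 -0.0089 -0.0002] rx 0.7 J6 -103.8 F [-0.4  0.1 -0. ] open 0.034
[[-0.009 -0.187  0.982]
 [ 0.006  0.982  0.187]
 [-1.     0.008 -0.007]]
```

View pics/top1.png

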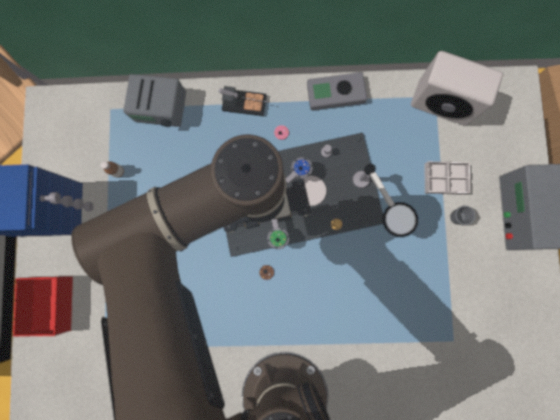

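The top view shows the wrist above the carousel with the green tray visible at (278,239). Nothing has moved. I'll shift 9 mm and descend in two stages.

```bash
python3 -m inch '[0,-0.009,0,0,0,0,0.034, 0.03,0,0,0,0,0,0.034, 0.03,0,0,0,0,0,0.034, 0.02,0,0,0,0,0,0.034, 0,0,0,0,0,0,0.034]'
python3 - <<'E'
from h import *
from plant import ctrl
o=ctrl.get_obs()
need(o,arm(-169.9,.06),.066,-79.9)
for n in("top","scene"):
    s=ctrl.snapshot(n); c=s["color"][150:260,210:330,::-1] if n=="top" else s["color"][150:300,200:360,::-1]
    cv2.imwrite(f"pics/{n}2.png",cv2.resize(c,None,fx=4,fy=4,interpolation=cv2.INTER_CUBIC))
E
```

```text
clock: 3.15
tool_pos: [0.5031, 0.0118, 0.2978]
orientation: [120.7, 89.5, 131.9]
force: [-0.0, -0.2, 1.1]
opening: 0.0333
t 3.15 tip [0.502  0.0131 0.1198] jaw yaw 101.2 down [-0.006  0.007 -1.   ] shift tool [ 0.0538  0.0028 -0.0002] rx 1.1 J6 -101.9 F [-0.  -0.2  1.1] open 0.033
```

View pics/scene2.png

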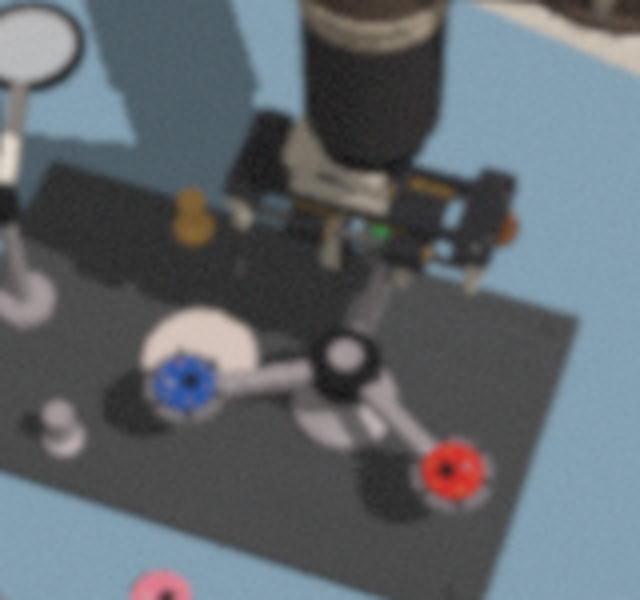

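The scene crop shows the two fingertips, at about (333,250) and (400,275) in the crop, either side of the green tray's arm at (370,300). I'll go down.

```bash
python3 -m inch '[0.018,0.003,0,0,0,0,0.034, 0.018,0,0,0,0,0,0.034, 0.016,0,0,0,0,0,0.034, 0,0,0,0,0,0,0.034]'
python3 - <<'E'
from h import *
from plant import ctrl
o=ctrl.get_obs()
need(o,arm(-169.9,.06),.066,-79.9)
s=ctrl.snapshot("scene"); c=s["color"][150:300,200:360,::-1]
cv2.imwrite(f"pics/scene3.png",cv2.resize(c,None,fx=4,fy=4,interpolation=cv2.INTER_CUBIC))
E
```

```text
clock: 3.75
tool_pos: [0.5057, 0.0157, 0.2517]
orientation: [50.1, 89.3, 61.5]
force: [-0.8, 0.2, 0.8]
opening: 0.0341
t 3.75 tip [0.5067 0.0176 0.0737] jaw yaw 101.3 down [ 0.006  0.011 -1.   ] shift tool [ 0.0077 -0.0004 -0.006 ] rx 1.2 J6 -102.1 F [-0.8  0.2  0.8] open 0.034
```

View pics/scene3.png

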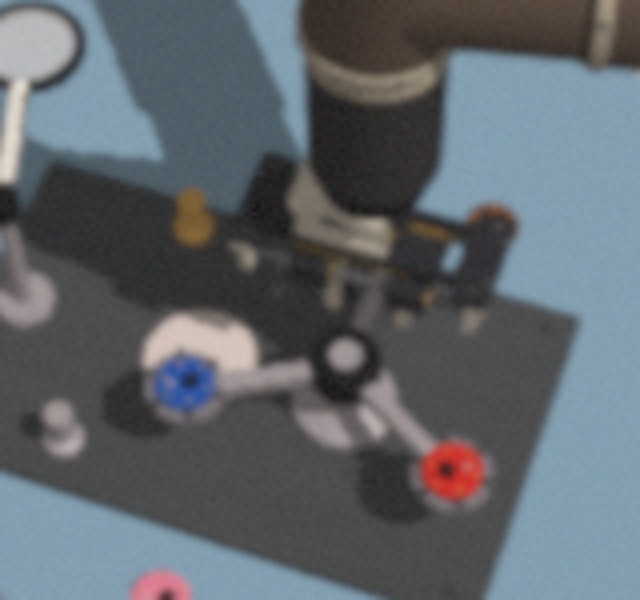

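The arm sits between the fingers and the boards are unchanged. Outer prongs show at crop (245,260) and (470,325), so I'll check their height against the trays.

Run:
```python
from h import *
from plant import ctrl
o=ctrl.get_obs(); A=axes(o); tp=np.array(o["tool_pos"])
for n in("scene",):
    s=ctrl.snapshot(n); d=s["depth"]
    for cx,cy in((245,258),(240,250),(470,320),(472,312),(333,298),(333,285),(403,318),(400,305),(185,380)):
        u=200+cx/4;v=150+cy/4
        uu,vv=int(round(u)),int(round(v)); r=ray(s,uu,vv)
        p=s["position"]+r*d[vv,uu]
        print((cx,cy),p.round(3),"tool",A.inv().apply(p-tp).round(3))
```

```text
(245, 258) [ 0.562 -0.057  0.155] tool [ 0.097 -0.083  0.04 ]
(240, 250) [ 0.56  -0.061  0.16 ] tool [ 0.092 -0.087  0.037]
(470, 320) [0.526 0.11  0.155] tool [0.099 0.088 0.037]
(472, 312) [0.528 0.111 0.168] tool [0.085 0.088 0.039]
(333, 298) [ 0.523 -0.006  0.09 ] tool [ 0.162 -0.026  0.011]
(333, 285) [ 0.524 -0.005  0.108] tool [ 0.144 -0.025  0.012]
(403, 318) [0.512 0.05  0.086] tool [0.167 0.031 0.011]
(400, 305) [0.537 0.059 0.149] tool [0.104 0.035 0.038]
(185, 380) [ 0.64  -0.062  0.089] tool [ 0.163 -0.104  0.115]
```

Outer prongs are at z of about 0.155, well clear. Next I'll set depth and radius and take up the slack, then push round the first 36° or so.

```bash
python3 -m inch '[0.008,-0.004,-0.006,1,0,0,0.034, 0,-0.006,0,0,0,0,0.034, 0,-0.006,0.0015,-6,0,0,0.034, 0,-0.006,0.0015,-6,0,0,0.034, 0,-0.006,0.0015,-6,0,0,0.034, 0,-0.006,0.0015,-6,0,0,0.034, 0,-0.006,0.0015,-6,0,0,0.034, 0,-0.006,0.0015,-6,0,0,0.034, 0,0,0,0,0,0,0.034]'
cat >> h.py <<'E'
def fork(o,sgn=1):
    A=axes(o).as_matrix(); tip=np.array(o["tool_pos"])+A[:,0]*0.178
    v=tip[:2]-HUB; yaw=np.degrees(np.arctan2(A[1,1],A[0,1]))
    y=A[:2,1]; z=A[:2,2]
    # radial / lateral of the tip in tool axes about hub
    print("tip",tip.round(4),"arm-parallel angle",round((yaw+90+180)%360-180,1),"along -z (radius)",round(-v@z,4),"y offset",round(v@y,4),"J",np.round(o["joint_pos"],0),"F",np.round(o["force"],1))
def carou(s):
    out={}
    for n,lo,hi in(("green",(45,110,40),(80,255,255)),("blue",(108,120,40),(130,255,255)),):
        b=blob(s,lo,hi,(180,120,360,300))
        if b: p=onz(s,*b[0][1],.082)[:2]; v=p-HUB; print(n,b[0][:2],p.round(4),"r",np.hypot(*v).round(4),"ang",np.degrees(np.arctan2(v[1],v[0])).round(1))
E
python3 - <<'E'
from h import *
from plant import ctrl
o=ctrl.get_obs(); fork(o)
for n in("top","scene"):
    s=ctrl.snapshot(n); print(n); carou(s); 
    c=s["color"][130:320,180:420,::-1]; cv2.imwrite(f"pics/{n}4.png",cv2.resize(c,None,fx=3,fy=3,interpolation=cv2.INTER_CUBIC))
E
```

```text
clock: 4.97
tool_pos: [0.5257, -0.0261, 0.2465]
orientation: [5.5, 89.0, 52.8]
force: [-0.2, -1.2, 0.2]
opening: 0.0339
tip [ 0.5276 -0.0236  0.0685] arm-parallel angle -132.7 along -z (radius) 0.0589 y offset -0.0103 J [ 18.  16. -29.  -1. -44. -60.] F [-0.2 -1.2  0.2]
top
scene
blue (np.int32(126), [258.7, 266.5]) [0.6782 0.0049] r 0.1202 ang -10.4
```

View pics/scene4.png

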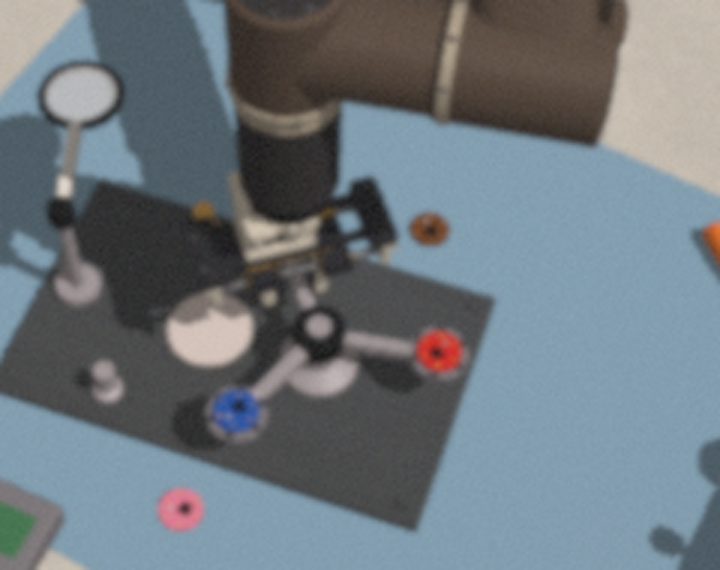

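The carousel turns with the fork: blue is now at scene pixel (259,266), at -10.4°, so green is at about -130°. 51° remain.

```bash
python3 -m inch '[0,-0.006,0.0015,-6,0,0,0.034, 0,-0.006,0.0015,-6,0,0,0.034, 0,-0.006,0.0015,-6,0,0,0.034, 0,-0.006,0.0015,-6,0,0,0.034, 0,-0.006,0.0015,-6,0,0,0.034, 0,-0.006,0.0015,-6,0,0,0.034, 0,0,0,0,0,0,0.034]'
python3 - <<'E'
from h import *
from plant import ctrl
o=ctrl.get_obs(); fork(o)
for n in("top","scene"):
    s=ctrl.snapshot(n); print(n); carou(s); 
    c=s["color"][130:320,180:420,::-1]; cv2.imwrite(f"pics/{n}5.png",cv2.resize(c,None,fx=3,fy=3,interpolation=cv2.INTER_CUBIC))
E
```

```text
clock: 5.95
tool_pos: [0.5583, -0.0346, 0.2465]
orientation: [-14.9, 89.1, 68.5]
force: [1.2, 0.6, 0.5]
opening: 0.0338
tip [ 0.5593 -0.032   0.0686] arm-parallel angle -96.6 along -z (radius) 0.0584 y offset -0.006 J [ 16.  19. -25.  -1. -46. -22.] F [1.2 0.6 0.5]
top
scene
blue (np.int32(133), [279.5, 275.6]) [0.673  0.0709] r 0.1213 ang 21.4
```

View pics/scene5.png

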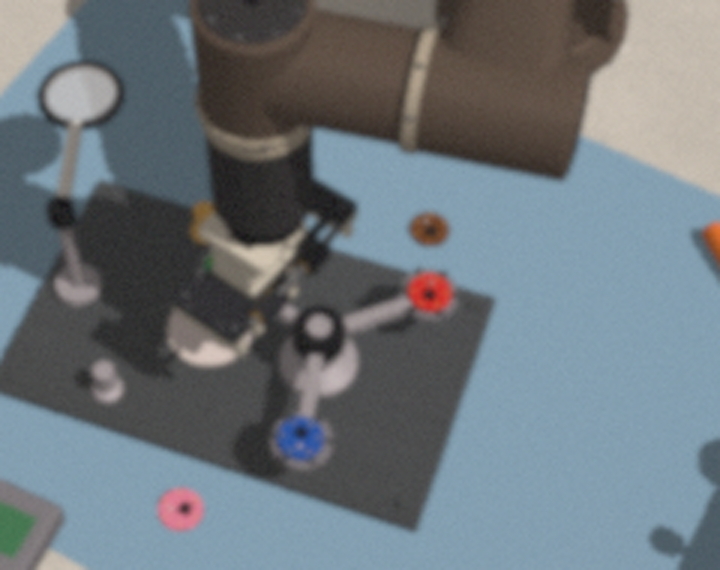

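```bash
python3 -m inch '[0,-0.008,0.0015,-6,0,0,0.034, 0,-0.007,0.0015,-6,0,0,0.034, 0,-0.0065,0.0015,-5,0,0,0.034, 0,0,0,0,0,0,0.034]'
python3 - <<'E'
from h import *
from plant import ctrl
o=ctrl.get_obs(); fork(o)
for n in("top","scene"):
    s=ctrl.snapshot(n); print(n); carou(s); 
    c=s["color"][130:320,180:420,::-1]; cv2.imwrite(f"pics/{n}6.png",cv2.resize(c,None,fx=3,fy=3,interpolation=cv2.INTER_CUBIC))
E
```

```text
clock: 6.55
tool_pos: [0.5772, -0.0311, 0.2464]
orientation: [-15.4, 89.2, 84.8]
force: [-0.2, -0.7, 0.5]
opening: 0.034
tip [ 0.5774 -0.0287  0.0684] arm-parallel angle -79.8 along -z (radius) 0.0576 y offset -0.0073 J [ 16.  20. -23.  -1. -47.  -5.] F [-0.2 -0.7  0.5]
top
scene
green (np.int32(39), [245.9, 227.0]) [ 0.5845 -0.0988] r 0.1279 ang -79.0
blue (np.int32(136), [292.5, 275.9]) [0.6551 0.103 ] r 0.1219 ang 38.7
```

View pics/scene6.png

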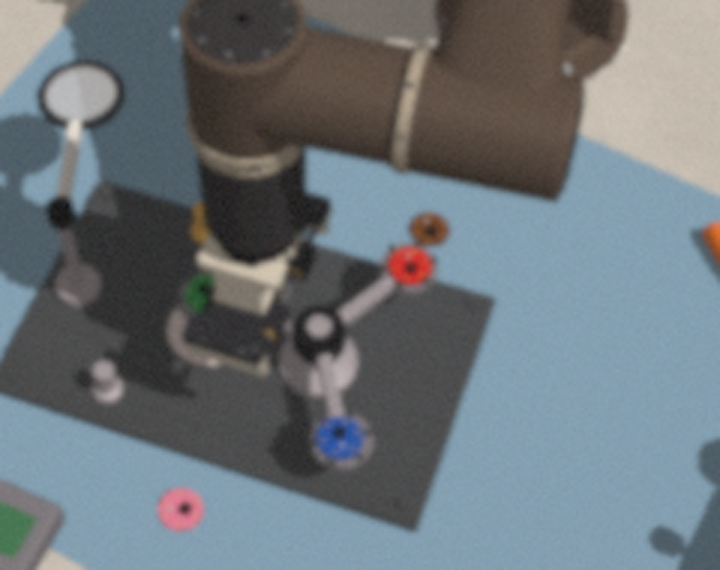

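Blue is at scene pixel (292,276), so green is at about -81.3°, against a target of -79.5°. One more small nudge, then I'll back off, rise and measure.

```bash
python3 -m inch '[0,-0.003,0,0,0,0,0.034, 0,0,0,0,0,0,0.034, 0,0.006,0,0,0,0,0.034, -0.03,0,0,0,0,0,0.034, -0.05,0,0,0,0,0,0.034, -0.05,0,0,0,0,0,0.034, -0.03,0,-0.03,0,0,0,0.034, 0,0,-0.05,0,0,0,0.034, 0,0,0,0,0,0,0.034]'
python3 - <<'E'
from h import *
from plant import ctrl
o=ctrl.get_obs(); fork(o)
for n in("top","scene"):
    s=ctrl.snapshot(n); print(n); carou(s); np.savez(n+"7.npz",**s)
    c=s["color"][130:320,180:420,::-1]; cv2.imwrite(f"pics/{n}7.png",cv2.resize(c,None,fx=3,fy=3,interpolation=cv2.INTER_CUBIC))
E
```

```text
clock: 7.78
tool_pos: [0.5848, -0.1146, 0.4109]
orientation: [-17.5, 89.2, 82.4]
force: [0.6, -0.2, -0.4]
opening: 0.034
tip [ 0.5851 -0.1123  0.2329] arm-parallel angle -80.1 along -z (radius) 0.1412 y offset -0.0008 J [  7.  13.  -9.  -1. -68.   3.] F [ 0.6 -0.2 -0.4]
top
green (np.int32(47), [310.1, 186.6]) [ 0.5798 -0.0877] r 0.1161 ang -80.2
scene
green (np.int32(97), [248.1, 227.9]) [ 0.5838 -0.0914] r 0.1205 ang -78.6
blue (np.int32(128), [293.7, 275.6]) [0.6526 0.1055] r 0.1216 ang 40.4
```

View pics/scene7.png

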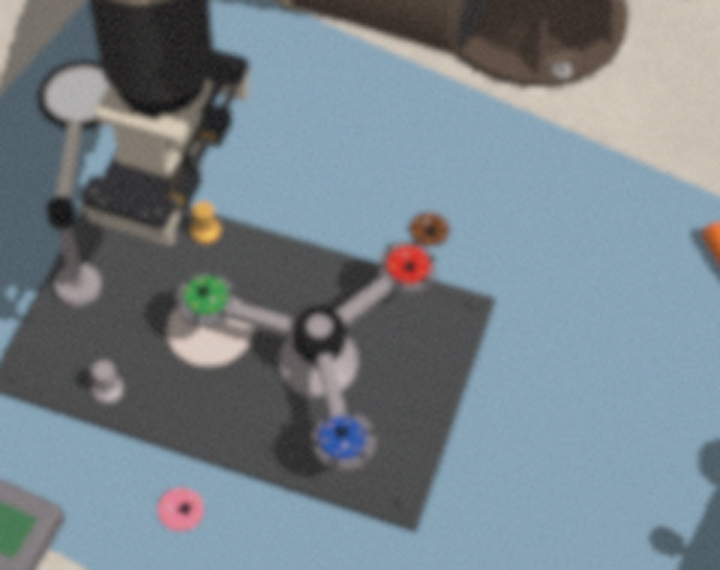

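View pics/top7.png

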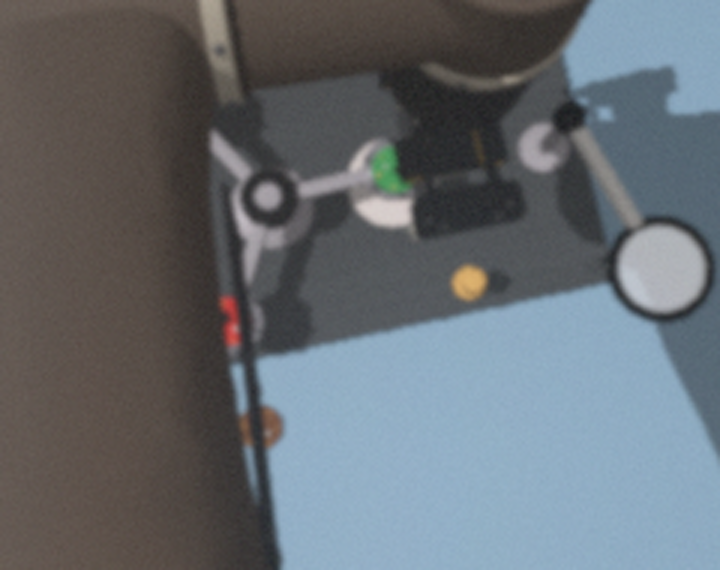

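Green measures (0.584,-0.091) and the pad (0.582,-0.091), so the board is within about 2 mm. Next I'll turn the wrist to straddle the magnifier bar (post (0.609,-0.239), lens at -152°).

```bash
python3 -m inch '[0,0,0,-10,0,0,0.034, 0,0,0,-10,0,0,0.034, 0,0,0,-10,0,0,0.034, 0,0,0,-10,0,0,0.034, 0,0,0,-10,0,0,0.034, 0,0,0,-10,0,0,0.034, 0,0,0,-10,0,0,0.034, 0,0,0,-10,0,0,0.034, 0,0,0,-10,0,0,0.034, 0,0,0,-10,0,0,0.034, 0,0,0,-8,0,0,0.034, 0,0,0,0,0,0,0.034]'
python3 - <<'E'
from h import *
from plant import ctrl
o=ctrl.get_obs()
P=POST+.068*np.array([np.cos(np.radians(-152.2)),np.sin(np.radians(-152.2))]); print(P)
need(o,P,.19,-62.2)
E
```

```text
clock: 9.38
tool_pos: [0.581, -0.1008, 0.4068]
orientation: [-102.7, 89.1, 109.5]
force: [0.4, 0.6, -0.1]
opening: 0.0341
[ 0.54928374 -0.27045008]
t 9.38 tip [ 0.5801 -0.098   0.2288] jaw yaw -57.9 down [-0.005  0.015 -1.   ] shift tool [0.0363 0.1303 0.1179] rx 4.3 J6 113.7 F [ 0.4  0.6 -0.1] open 0.034
```

```bash
python3 -m inch '[0,0,0,4.3,0,0,0.034, 0,0.035,0.027,0,0,0,0.034, 0,0.035,0.027,0,0,0,0.034, 0,0.035,0.027,0,0,0,0.034, 0,0.016,0.026,0,0,0,0.034, 0,0,0,0,0,0,0.034]'
cat > m.py <<'E'
from h import *
from plant import ctrl
def lensang(s,name):
    hsv=cv2.cvtColor(s["color"],cv2.COLOR_RGB2HSV)
E
python3 - <<'E'
from h import *
from plant import ctrl
o=ctrl.get_obs()
P=POST+.068*np.array([np.cos(np.radians(-152.2)),np.sin(np.radians(-152.2))])
need(o,P,.138,-62.2)
for n,(x,y) in(("top",(300,100)),("scene",(150,110))):
    s=ctrl.snapshot(n); c=s["color"][y:y+180,x:x+180,::-1]; cv2.imwrite(f"pics/{n}8.png",cv2.resize(c,None,fx=3,fy=3,interpolation=cv2.INTER_CUBIC))
E
```

```text
clock: 10.12
tool_pos: [0.5405, -0.2573, 0.4032]
orientation: [-92.7, 89.0, 114.0]
force: [-0.6, 0.2, 0.5]
opening: 0.0341
t 10.12 tip [ 0.5392 -0.2545  0.2252] jaw yaw -63.3 down [-0.007  0.016 -1.   ] shift tool [ 0.0869  0.0203 -0.0017] rx -1.1 J6 124.1 F [-0.6  0.2  0.5] open 0.034
```

View pics/scene8.png

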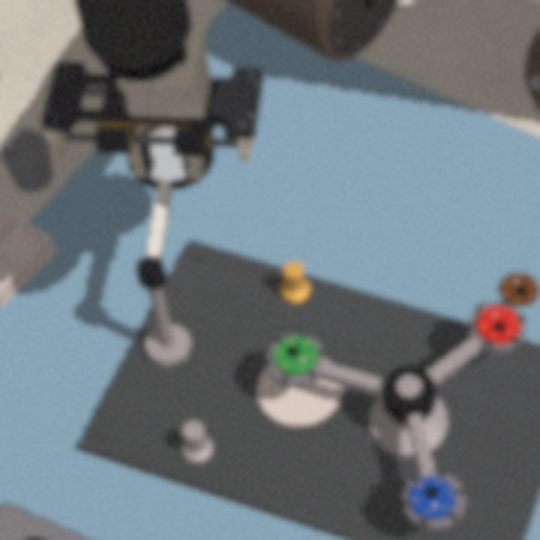

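View pics/top8.png

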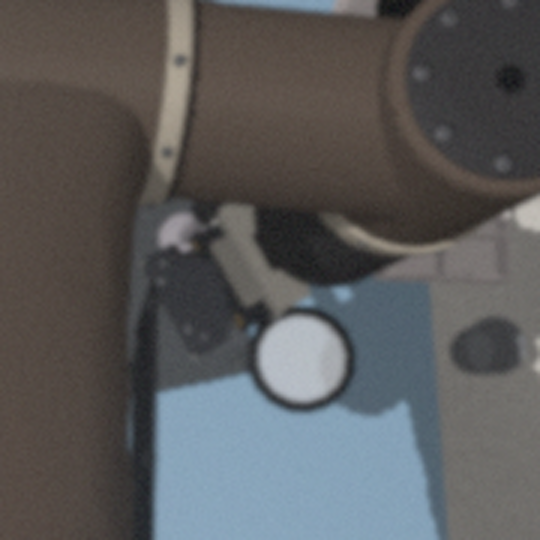

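The scene crop shows the bar at (158,225) and the post head at (150,272). The gripper is still about 20 mm short in jaw y. I'll shift and descend to just above the bar.

```bash
python3 -m inch '[0,0.012,0,-1,0,0,0.034, 0,0.009,-0.002,0,0,0,0.034, 0.025,0,0,0,0,0,0.034, 0.025,0,0,0,0,0,0.034, 0,0,0,0,0,0,0.034]'
python3 - <<'E'
from h import *
from plant import ctrl
o=ctrl.get_obs()
P=POST+.068*np.array([np.cos(np.radians(-152.2)),np.sin(np.radians(-152.2))])
need(o,P,.138,-62.2)
for n,(x,y) in(("top",(330,130)),("scene",(150,130))):
    s=ctrl.snapshot(n); c=s["color"][y:y+120,x:x+120,::-1]; cv2.imwrite(f"pics/{n}9.png",cv2.resize(c,None,fx=5,fy=5,interpolation=cv2.INTER_CUBIC))
    A=axes(o).as_matrix()
    for e in(-1,1):
        t=np.array(o["tool_pos"])+A@np.array([.178,e*.017,0]); print(n,e,t.round(3),((proj(s,t)-[x,y])*5).round())
E
```

```text
clock: 10.85
tool_pos: [0.5565, -0.2723, 0.352]
orientation: [-98.8, 89.1, 109.2]
force: [-0.2, 0.1, 0.6]
opening: 0.0343
t 10.85 tip [ 0.5555 -0.2696  0.174 ] jaw yaw -62.0 down [-0.005  0.015 -1.   ] shift tool [ 0.036  -0.0016  0.006 ] rx 0.2 J6 126.8 F [-0.2  0.1  0.6] open 0.034
top -1 [ 0.548 -0.255  0.174] [244. 302.]
top 1 [ 0.564 -0.285  0.174] [303. 269.]
scene -1 [ 0.548 -0.255  0.174] [284. 245.]
scene 1 [ 0.564 -0.285  0.174] [227. 243.]
```

View pics/scene9.png

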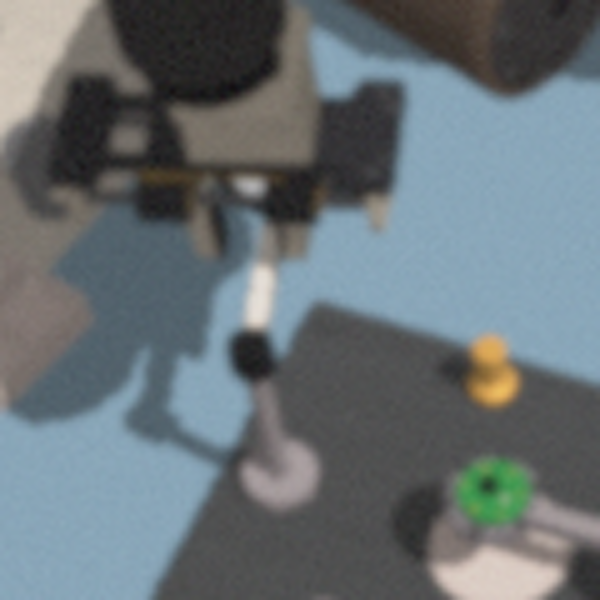

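View pics/top9.png

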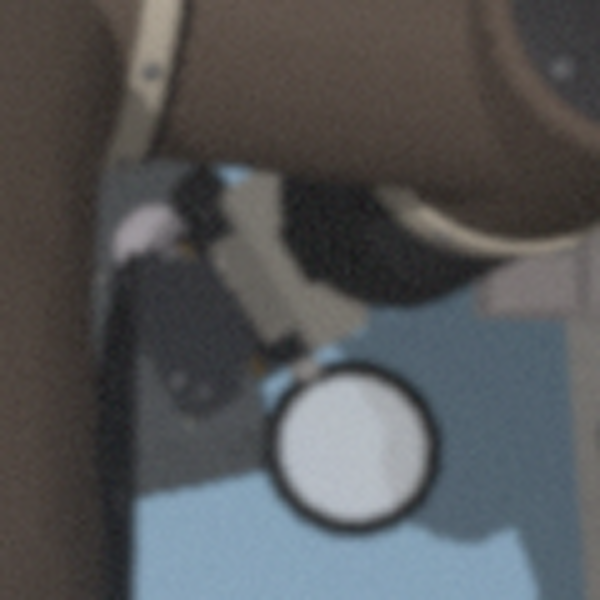

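The fingertips at (205,240) and (290,240) in the crop straddle the bar at (265,240). I'll nudge 2 mm and descend.

```bash
python3 -m inch '[0,-0.0025,0.006,0,0,0,0.034, 0.018,0,0,0,0,0,0.034, 0.018,0,0,0,0,0,0.034, 0,0,0,0,0,0,0.034]'
python3 - <<'E'
from h import *
from plant import ctrl
o=ctrl.get_obs()
P=POST+.068*np.array([np.cos(np.radians(-152.2)),np.sin(np.radians(-152.2))])
need(o,P,.138,-62.2)
for n,(x,y) in(("scene",(150,130)),):
    s=ctrl.snapshot(n); c=s["color"][y:y+120,x:x+120,::-1]; cv2.imwrite(f"pics/{n}10.png",cv2.resize(c,None,fx=5,fy=5,interpolation=cv2.INTER_CUBIC))
E
```

```text
clock: 11.45
tool_pos: [0.5505, -0.2729, 0.3194]
orientation: [-130.2, 89.2, 77.9]
force: [-0.3, 0.1, 0.6]
opening: 0.0341
t 11.45 tip [ 0.551  -0.2705  0.1415] jaw yaw -62.0 down [ 0.003  0.013 -1.   ] shift tool [ 0.0035 -0.0008  0.0015] rx 0.2 J6 127.0 F [-0.3  0.1  0.6] open 0.034
```

View pics/scene10.png

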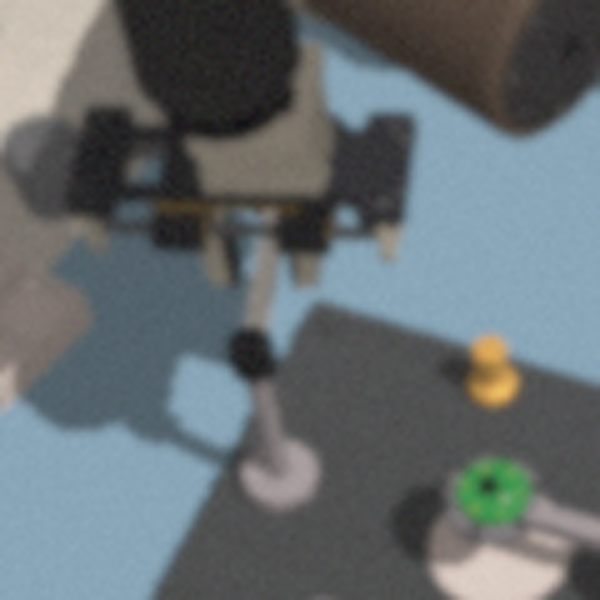

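```bash
cat >> h.py <<'E'
def mag(o):
    A=axes(o).as_matrix(); tip=np.array(o["tool_pos"])+A[:,0]*0.178; tip=tip-A[:,0]*0.012
    v=tip[:2]-POST; z=A[:2,2]; y=A[:2,1]
    print("t",o["clock"],"tip",tip.round(4),"dir",np.degrees(np.arctan2(z[1],z[0])).round(1),"r",round(v@z,4),"yoff",round(v@y,4),"bar if touching",round(np.degrees(np.arctan2(z[1],z[0])-np.arcsin(-(-(v@y)-.011)/(v@z))),1),"J",np.round(o["joint_pos"]),"F",np.round(o["force"],1))
E
python3 -m inch '[0.003,-0.005,0,0,0,0,0.034, 0,-0.005,0,0,0,0,0.034, 0,-0.007,-0.0015,6,0,0,0.034, 0,-0.007,-0.0015,6,0,0,0.034, 0,-0.007,-0.0015,6,0,0,0.034, 0,-0.007,-0.0015,6,0,0,0.034, 0,-0.007,-0.0015,6,0,0,0.034, 0,-0.007,-0.0015,6,0,0,0.034, 0,-0.007,-0.0015,6,0,0,0.034, 0,-0.007,-0.0015,6,0,0,0.034, 0,0,0,0,0,0,0.034]'
python3 - <<'E'
from h import *
from plant import ctrl
o=ctrl.get_obs(); mag(o)
for n,(x,y) in(("scene",(150,130)),("top",(300,120))):
    s=ctrl.snapshot(n); c=s["color"][y:y+140,x:x+140,::-1]; cv2.imwrite(f"pics/{n}11.png",cv2.resize(c,None,fx=4,fy=4,interpolation=cv2.INTER_CUBIC))
E
```

```text
clock: 12.88
tool_pos: [0.5506, -0.2059, 0.3229]
orientation: [-119.8, 89.2, 38.9]
force: [0.4, 0.2, 0.2]
opening: 0.0341
t 12.875 tip [ 0.5524 -0.2044  0.157 ] dir 158.6 r 0.0656 yoff -0.0112 bar if touching 158.8 J [ -2.  16. -17.  -1. -56.  71.] F [0.4 0.2 0.2]
```

View pics/scene11.png

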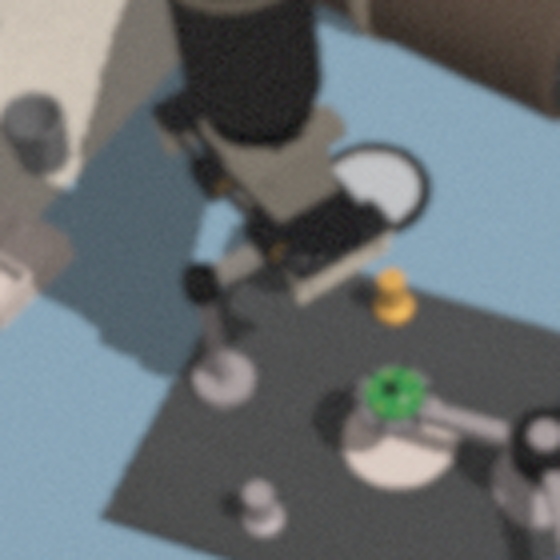

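View pics/top11.png

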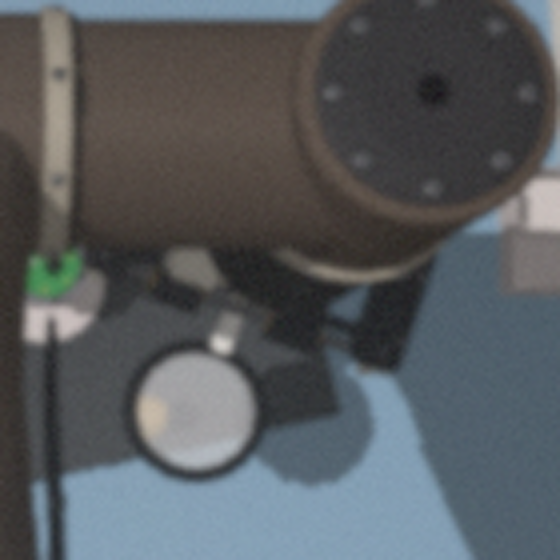

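The bar follows: now at about 159°, with the target at 100.5°. The tip crept up a few mm, so I'll add a little downward motion.

```bash
python3 -m inch '[0.003,-0.007,-0.001,6,0,0,0.034, 0.003,-0.007,-0.001,6,0,0,0.034, 0.001,-0.007,-0.001,6,0,0,0.034, 0.001,-0.007,-0.001,6,0,0,0.034, 0.001,-0.007,-0.001,6,0,0,0.034, 0.001,-0.007,-0.001,6,0,0,0.034, 0.001,-0.007,-0.001,6,0,0,0.034, 0,0,0,0,0,0,0.034]'
cat > look.py <<'E'
from h import *
from plant import ctrl
import sys
k=sys.argv[1]
o=ctrl.get_obs(); mag(o)
for n,(x,y) in(("scene",(170,140)),("top",(250,120))):
    s=ctrl.snapshot(n); np.savez(n+k+".npz",**s); c=s["color"][y:y+140,x:x+140,::-1]; cv2.imwrite(f"pics/{n}{k}.png",cv2.resize(c,None,fx=4,fy=4,interpolation=cv2.INTER_CUBIC))
E
python3 look.py 12
```

```text
clock: 13.98
tool_pos: [0.5855, -0.1759, 0.315]
orientation: [-89.8, 89.2, 26.5]
force: [-0.2, -0.3, -0.2]
opening: 0.0336
t 13.975 tip [ 0.5874 -0.1749  0.149 ] dir 116.3 r 0.0669 yoff -0.0086 bar if touching 114.2 J [  1.  19. -15.  -0. -56.  25.] F [-0.2 -0.3 -0.2]
```

View pics/scene12.png

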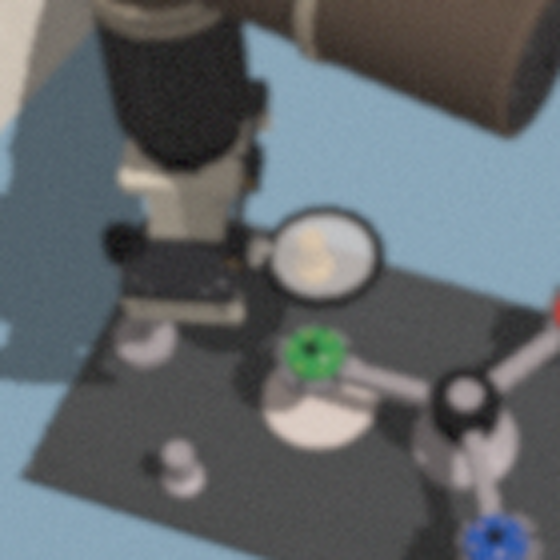

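View pics/top12.png

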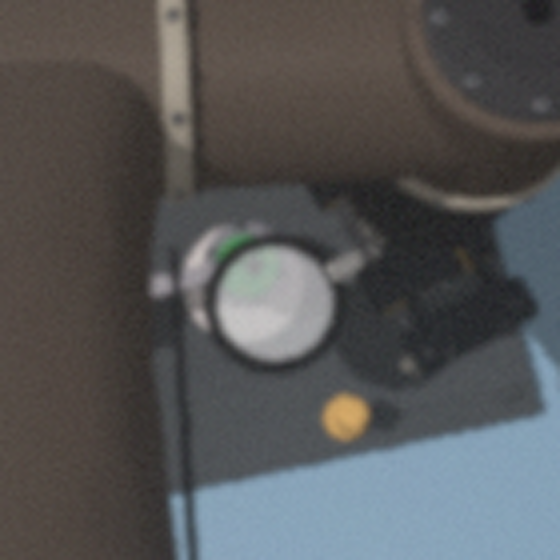

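```bash
cat >> h.py <<'E'
def lens(n,k,cx,cy,x,y,f=4):
    s=load(n+k); p=onz(s,x+(cx+.5)/f-.5,y+(cy+.5)/f-.5,.15)[:2]; v=p-POST
    print(n,p.round(4),"r",np.hypot(*v).round(4),"ang",np.degrees(np.arctan2(v[1],v[0])).round(1),"to pad",((p-PAD)*1000).round(1))
E
python3 - <<'E'
from h import *
lens("top","12",275,302,250,120);lens("scene","12",326,256,170,140)
E
```

```text
top [ 0.5445 -0.1049] r 0.1488 ang 115.9 to pad [-37.5 -13.6]
scene [ 0.5425 -0.1028] r 0.1515 ang 116.2 to pad [-39.5 -11.6]
```

The lens measures 116.0° in both views, leaving 15.5°.

```bash
python3 -m inch '[0,-0.008,-0.001,6,0,0,0.034, 0,-0.007,-0.001,6,0,0,0.034, 0,-0.004,-0.001,2,0,0,0.034, 0,0,0,0,0,0,0.034]'; python3 look.py 13
```

```text
clock: 14.58
tool_pos: [0.6024, -0.1726, 0.3152]
orientation: [-70.2, 89.3, 32.3]
force: [-0.2, -0.6, -0.1]
opening: 0.0338
t 14.575 tip [ 0.604  -0.1716  0.1492] dir 102.5 r 0.0667 yoff -0.0092 bar if touching 101.0 J [  2.  20. -13.  -0. -57.  11.] F [-0.2 -0.6 -0.1]
```

View pics/scene13.png

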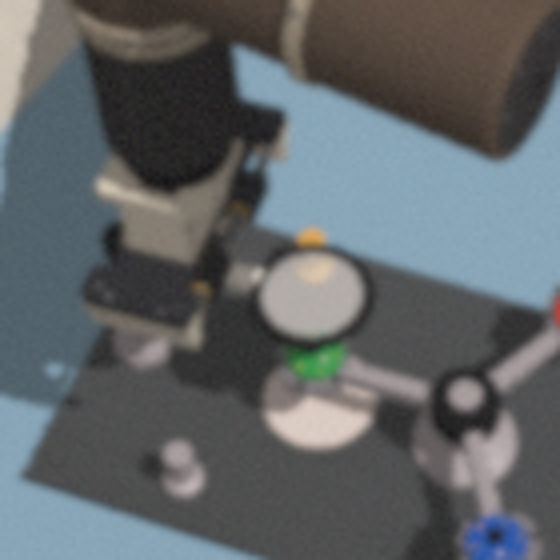

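View pics/top13.png

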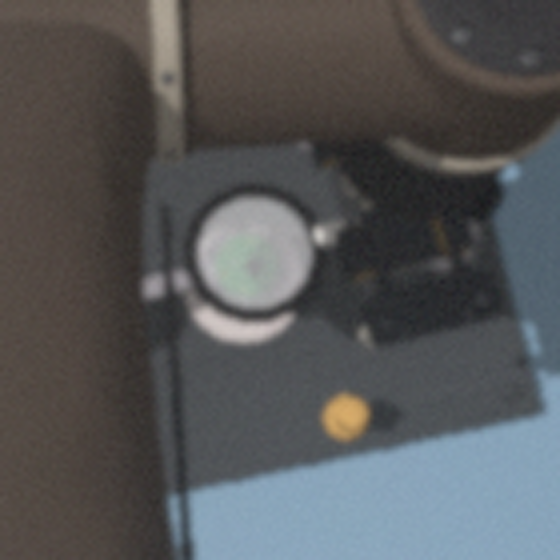

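Run:
```python
from h import *
lens("top","13",254,251,250,120);lens("scene","13",314,296,170,140)
```

```text
top [ 0.5782 -0.0926] r 0.1494 ang 102.1 to pad [-3.8 -1.4]
scene [ 0.5767 -0.0914] r 0.1509 ang 102.5 to pad [-5.3 -0.1]
```

Lens is about 5 mm short of the pad. One last 2–3 mm nudge, then I'll centre the fork, rise and go clear.

```bash
python3 -m inch '[0,-0.0025,0,0,0,0,0.034, 0,0,0,0,0,0,0.034, 0,0.009,0,0,0,0,0.034, -0.02,0,0,0,0,0,0.034, -0.04,0,0,0,0,0,0.034, -0.05,0,0,0,0,0,0.034]'; python3 look.py 14
```

```text
clock: 15.42
tool_pos: [0.5919, -0.175, 0.4232]
orientation: [-18.4, 89.6, 84.2]
force: [1.2, 0.5, 0.4]
opening: 0.0338
t 15.425 tip [ 0.592  -0.1738  0.2572] dir 102.6 r 0.0671 yoff 0.0028 bar if touching 90.8 J [  1.  15.  -5.  -0. -70.  11.] F [1.2 0.5 0.4]
```

View pics/scene14.png

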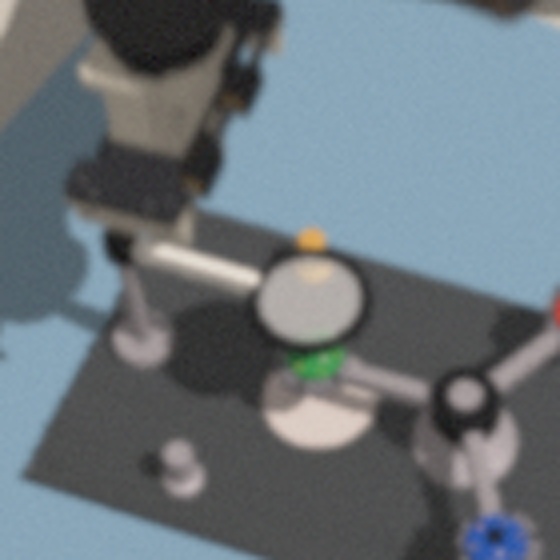

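View pics/top14.png

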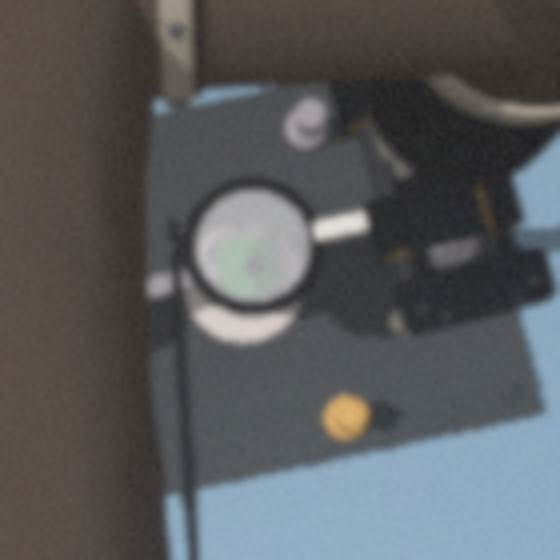

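```bash
python3 -m inch '[-0.02,0,-0.04,0,0,0,0.034, 0,0.02,-0.05,0,0,0,0.034, 0,0.03,-0.05,0,0,0,0.034, 0,0.03,-0.05,0,0,0,0.034, 0,0.03,-0.05,0,0,0,0.034, 0,0.03,-0.05,0,0,0,0.034, 0,0.03,-0.05,0,0,0,0.034, 0,0,0,0,0,0,0.034, 0,0,0,0,0,0,0.034]'; python3 look.py 15
python3 - <<'E'
from h import *
s=load("top15"); cv2.imwrite("pics/top15f.png",s["color"][:,:,::-1])
lens("top","14",251,244,250,120);lens("scene","14",311,300,170,140)
for n in("top15","scene15"): carou(load(n))
E
```

```text
clock: 16.65
tool_pos: [0.4961, -0.5554, 0.4468]
orientation: [-88.1, 88.9, 14.8]
force: [0.5, 0.6, 0.2]
opening: 0.0342
t 16.65 tip [ 0.4991 -0.5546  0.2808] dir 102.9 r -0.2832 yoff 0.1781 bar if touching 144.8 J [-34.  26.  15.  -1. -78.  47.] F [0.5 0.6 0.2]
top [ 0.5828 -0.0909] r 0.1503 ang 100.2 to pad [0.8 0.4]
scene [ 0.5807 -0.0914] r 0.1501 ang 101.0 to pad [-1.3 -0.1]
blue (np.int32(130), [240.6, 164.3]) [0.6493 0.1036] r 0.1179 ang 40.7
green (np.int32(49), [248.1, 230.4]) [ 0.5912 -0.0866] r 0.1176 ang -74.6
blue (np.int32(126), [293.7, 275.6]) [0.6526 0.1055] r 0.1216 ang 40.4
```

View pics/top15f.png

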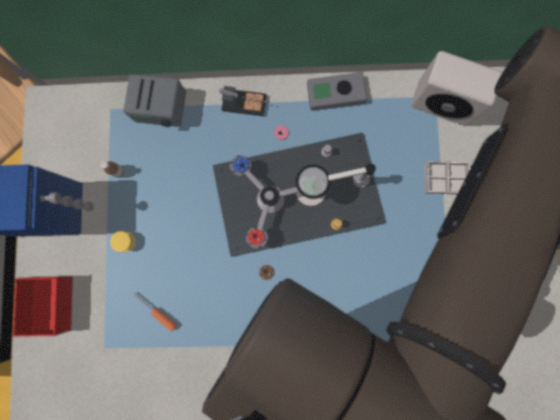

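View pics/top15.png

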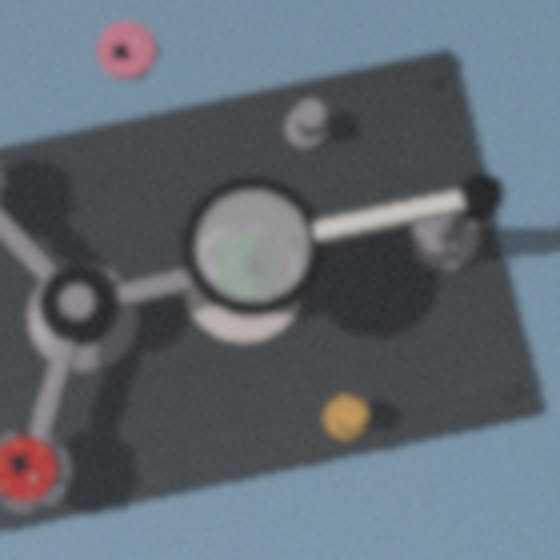

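The arm is clear. The top view shows the lens at (312,181), and through it the green board. The magnifier bar and carousel arm line up, all three boards are in their trays, and the weights, spool, bottle, driver and box look unmoved. The green blob in the scene view is half hidden by the lens rim, so I trust the blue board's angle (40.4° and 40.7° in the two views, putting green at about -79.5°). Handing in.

Run:
```python
from plant import ctrl
import numpy as np
o=ctrl.get_obs(); print(np.abs(o["qvel"]).max(),o["force"]); print(ctrl.close_job())
```

```text
0.8780560301663685 [-0.41429347 -0.52520552  0.4584108 ]
the job is handed in; nothing more can be done
None
```

I handed the job in at about 16.7 s, with the green board and the lens both over the white pad. Close-job gives no verdict.

I straddled the green tray's arm with the half-open fingers and pushed the carousel round about 90° counter-clockwise. I then pushed the magnifier bar about 107° clockwise the same way, and lifted the gripper away.

**Green board:** it was about 2 mm from the pad when measured just before the magnifier was pushed. Afterwards the blue board's angle was unchanged (40.4° and 40.7° in the two views), so the carousel had not moved.

**Lens:** its centre was about 1 mm from the pad in both views, and about 1–3 mm from the green board.

**Boards, bystanders and arm:** in the last pictures the boards were in their trays and the bystanders I could see looked unmoved. The grey cup was hidden behind the arm in the last top view, so I did not check it. The arm was clear of everything, with wrist forces under about 1 N.

**One check disagreed:** the final scene-camera reading of the green board was about 10 mm off. The lens rim half hid the board in that view, so I did not use that reading.

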